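Catch a hammer-head bolt in the bench strut

TASK

Take the hammer-head bolt with the straight bar grip out of its stand and fit it in the slotted strut on the bench, in the middle third of the strut's length: lower its head through the slot until the collar sits flat on the strut, then give it a quarter turn so that the head lies square across the slot, under both lips, and let go. Leave the round-knobbed stud in the stand.

Things in the scene. Friction and masses are not known exactly. Their poses are not given: they have to be found in the camera images.
- t_bolt: Hammer-head bolt, upright in either stand slot, 0.15 kg. Origin: centre of its head's underside; z up, x along the head. Upward: steel bar head 54 (x) x 14 (y) x 10 mm; shank 12 mm across; collar, a disc 58 mm across, z = 26 to 30 mm; black bar grip 52 (x) x 16 (y) mm, z = 30 to 66 mm, parallel to the head, to be pinched across its 16 mm.
- knob_stud: The bystander in the stand's other slot: a stud with the same collar but a round black knob, 42 mm across, on top and no hammer head; 66 mm tall. Origin at the centre of its lower end, z up. (Not listed: a stack of cardboard about 0.24 m high stands on the bench behind and to the left of the strut.)
- stand: Fixed stand of bent aluminium sheet, 190 (x) x 80 (y) x 45 mm high, feet to 214 mm long. Origin: centre of its underside, z up. Two slots 61 (x) x 21 (y) mm in its top, centred at x = -48 and +48 mm: heads and shanks hang in them, collars rest on the top (bolt origin 19 mm above the stand's). The bar grip starts along x.
- strut: Fixed steel channel, 260 (x) x 76 (y) x 46 mm high, capped ends. Origin: centre of its underside, z up. Slot 32 mm wide along the middle of its top; lips 3 mm thick, edges turned down 9 mm; hollow 70 mm wide, 43 mm deep. The head enters along the slot (within 15 degrees); with the collar on top (bolt origin 20 mm above this one) it turns freely either way and stays where left.
Mind the look-alikes: they are no part of the job. What is shaped like the t_bolt but pink or turquoise is not meant.

How it is judged (in metres and radians):
On the way:
1. the bolt's head has gone down through the slot, along it (z of t_bolt in the frame of strut below 0.026 m and y of t_bolt in the frame of strut between -0.014 and 0.014 m and x of t_bolt in the frame of strut between -0.11 and 0.11 m and angle between the x axis of t_bolt and the x axis of strut, either way round below 0.5 rad), for 0.1 s.
At the end, for the whole second after the job is handed in: The hammer-head bolt rests in the strut with its collar on the lips (origin less than 24 mm above the strut's underside, leaning less than 7 degrees), within 50 mm of the middle of the strut's length and 12 mm of the slot's centreline, its head within 18 degrees of square across the slot (z of t_bolt in the frame of strut below 0.024 m and y of t_bolt in the frame of strut between -0.012 and 0.012 m and x of t_bolt in the frame of strut between -0.05 and 0.05 m and angle between the x axis of t_bolt and the x axis of strut, either way round above 1.26 rad and angle between t_bolt's own z axis and vertical below 0.12 rad and linear speed of t_bolt below 0.02 m/s); the robot touches nothing.
It fails at once if the round-knobbed stud is taken from its place in the stand (distance of knob_stud from where it was at the start of the episode above 0.03 m).
It also fails if it takes over 45 s, if anything falls off the work surface, if the arm or the gripper's body presses on something with over 40 N, if the wrist force passes 120 N, or if a joint passes its speed limit or range.

ROBOT

A 6-joint arm with a two-finger parallel gripper is mounted at the origin on the work surface; the furniture and walls round the work are solid. World frame = base frame: x ahead of the robot, y to its left, z up, the work surface at z = 0. Lengths are in m, angles in degrees, forces in N, time in s.
With the tool pointing down it reaches from about 0.35 to 0.725 m from the base axis. Payload 4.3 kg.
Tool frame: the origin (TCP) lies between the finger pads; the fingertips stand ahead of it and the grasp point (between the pads) lies 8 mm behind it (bot.nose_length is the z of the fingertips in the tool frame, in m); z points along the fingers, y is the line along which they close (so a half turn about z gives the same grasp; the last joint's range is limited). The gripper opens to 85 mm and grips with 20 to 120 N. Pads are 22 mm wide; open, the fingers measure 114 mm over their backs; the gripper's body (76 mm by 85 mm) begins 54 mm behind the grasp point. The pads swing forward as they close: fully open they stand 13 mm farther back than shut.
Start: joints at [-72.554, 21.618, 4.641, 73.018, 0, 83.68], TCP at [0.232, -0.526, 0.207] pointing down, gripper open.
Joint ranges: [-156.06, 156.06], [-48.1, 94.91], [-58.44, 69.94], [-101.28, 121.22], [-78.64, 73.56], [-180, 180]. Speed limits (degrees/s): [147.25, 147.25, 180, 180, 180, 180].

INTERFACE

Orientations are given as [roll, pitch, yaw] about the fixed x, y, z axes, in that order (R = Rz(yaw) Ry(pitch) Rx(roll)).
In Python, from rig import bot gives the robot as it stands.
- The arm moves only by the tool move_arm, never from a script. Its argument "moves" is a list of rows, each a list of 7 numbers: the shift along the tool's x, y, z in mm, then the turn, a rotation vector about the tool's x, y, z in degrees, then the opening, from 0 (shut) to 1 (fully open). In form: [[dx, dy, dz, wx, wy, wz, jaw], ...]. A call has 1 to 10 rows; each row shifts and turns the commanded pose from where the row before left it, along the tool's axes as they then stand; what a row does not reach is not made up. A row lasts 1/8 s, in which the tool goes at most 62.5 mm and 10.7 degrees, less where a joint would pass 70% of its speed; a pose out of reach is approached as far as the arm can. A call with a gripper value outside its range is refused whole. The fingers move at their own pace and stop on an object; the grip force is fixed at half the most. Time passes only in rows, so rows that do not move let the fingers close. It gives the time, the measured TCP pose, the force, the opening and the grip force at its end, in the units of the state.
- bot.get_obs(): the state, without advancing time (a new reading comes with each control period).
- bot.camera(name): name is "scene" or "top" or "wrist"; returns a dict with "color" (480x640x3 uint8, blue, green, red), "range_z" (480x640 float32, m along the optical axis (not along the pixel's ray), 0 where there is no reading), "intrinsics" (3x3 intrinsics, pixels), "world_from_camera" (4x4, takes a point from camera to world coordinates). Camera axes: x right, y down, z forward; pixel columns grow to the right and rows downward; lengths in m; the calibration is good to about 2 mm. A picture is of the moment at which its call begins.
- bot.sign_off(): hands the job in; it is judged then, once.
The state is a dict: "time_s": time; "q": joint angles; "qvel": joint speeds; "joint_torque": joint torques, N m; "tool_pos": TCP position; "orientation": TCP orientation; "force": force on the tool from outside, world axes, zero at the start; "ft_torque": the same for the moment, N m; "gripper_width": opening from 0.0 (shut) to 1.0 (fully open); "finger_force": force on a finger pad.
Only numpy, scipy, OpenCV 4.12 (cv2) and the standard library are available. Lean on these libraries where they do the work, as an engineer would, in place of code of your own. Each camera call takes 0.05 s, during which the arm holds its last target. There are 200 camera calls.

## Working session

There is one attempt and no reset: what is moved stays moved. The work goes in short steps, Python scripts to look and compute and a tool call to move; the robot and the scene stay as the last step left them, time stands still between calls to the robot, and variables do not carry over. Pictures are saved under pics/ and viewed, at most 10 in all, crops included, and the job is handed in when it is done.

Besides the shell and the picture viewer there is one more tool, called after ">>>" as name(argument=value, ...), one argument or row to a line, values as JSON. move_arm: Moves the arm, as the interface text tells. Its arguments: {"type":"object","properties":{"moves":{"type":"array"}},"required":["moves"]}

```bash
mkdir -p pics; ls; python3 - <<'E'
from rig import bot
import cv2, numpy as np
o=bot.get_obs(); print(o, bot.nose_length)
for n in("scene","top"):
    c=bot.camera(n); cv2.imwrite(f"pics/{n}0.png",c["color"]); np.savez(f"pics/{n}0.npz",**c)
    print(n,c["world_from_camera"].round(3).tolist(),c["intrinsics"].tolist())
E
```

```text
pics
{'time_s': 0.0, 'q': array([-7.25542540e+01,  2.16617132e+01,  4.56115573e+00,  7.30184659e+01,
       -1.74683932e-03,  8.36829276e+01]), 'qvel': array([-0.02517407,  0.01426433,  0.00609234,  0.03525175, -0.10292714,
        0.05337366]), 'joint_torque': array([ 8.13153856e-04, -4.63601017e+01,  2.69877273e+01,  2.07498187e-02,
        1.07865878e-04, -7.13032492e-06]), 'tool_pos': array([ 0.23149948, -0.52554922,  0.20595076]), 'orientation': array([-1.79881507e+02, -1.13599603e-02,  2.37628084e+01]), 'force': array([-0.17608874, -0.70237764,  0.23507643]), 'ft_torque': array([-0.00406367,  0.02583908, -0.03995503]), 'finger_force': 0.0, 'gripper_width': 1.0009505339129543} 0.011
scene [[0.598, -0.352, 0.72, -0.133], [-0.801, -0.264, 0.537, -0.589], [0.001, -0.898, -0.44, 0.431], [0.0, 0.0, 0.0, 1.0]] [[486.1482874329254, 0.0, 316.7141470082822], [0.0, 486.1482874329254, 246.65354121445753], [0.0, 0.0, 1.0]]
top [[-0.014, -0.995, 0.103, 0.396], [-1.0, 0.013, -0.004, -0.148], [0.003, -0.103, -0.995, 0.903], [0.0, 0.0, 0.0, 1.0]] [[557.5844946897649, 0.0, 318.2065738050165], [0.0, 557.5844946897649, 247.44510205387112], [0.0, 0.0, 1.0]]
```

View pics/scene0.png

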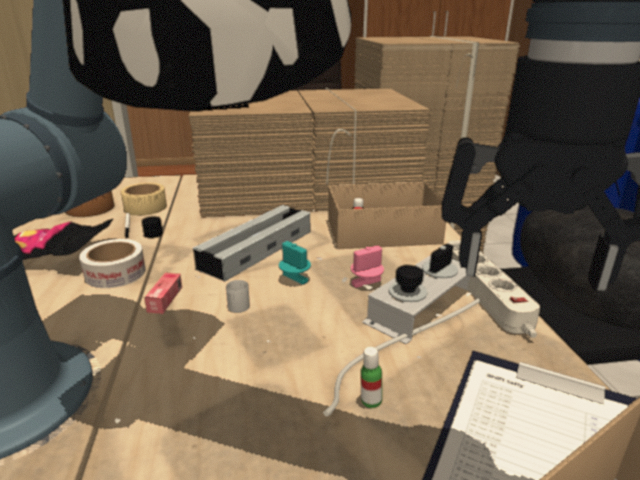

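View pics/top0.png

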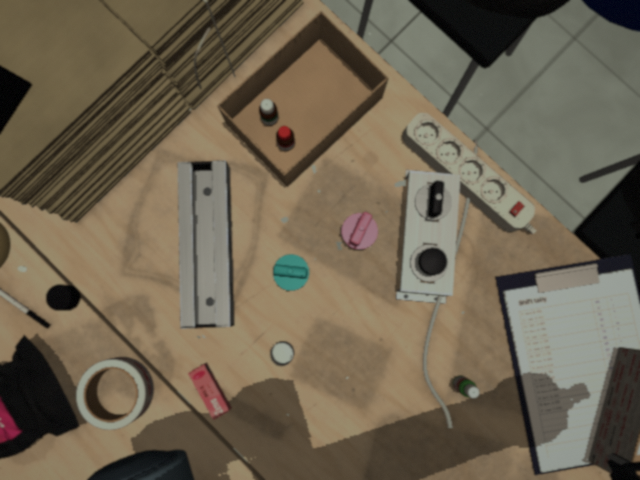

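The top view shows the strut at about (205,243) and the stand at (429,235). Candidates:
- Black bar grip in the stand at (435,200): this is the t_bolt.
- Round black knob at (431,262): the bystander.
- Pink (360,231) and turquoise (291,271) pieces: look-alikes, excluded by colour.

Next I'll measure positions and confirm the bolt in an enlarged crop.

```bash
cat > h.py <<'E'
import numpy as np, cv2
def cloud(c):
    K=c["intrinsics"];T=c["world_from_camera"];z=c["range_z"]
    v,u=np.mgrid[:480,:640]
    P=np.stack([(u-K[0,2])/K[0,0]*z,(v-K[1,2])/K[1,1]*z,z],-1)
    return P@T[:3,:3].T+T[:3,3]
def rect(P,m,box):
    u0,v0,u1,v1=box; mm=np.zeros_like(m); mm[v0:v1,u0:u1]=m[v0:v1,u0:u1]
    n,l,s,_=cv2.connectedComponentsWithStats(mm.astype(np.uint8)); k=1+s[1:,4].argmax()
    q=P[l==k]; r=cv2.minAreaRect((q[:,:2]*1000).astype(np.float32))
    return [np.round(r[0],1),np.round(r[1],1),round(r[2],1),len(q),np.median(q[:,2]).round(4)]
E
python3 - <<'E'
from h import *
c=np.load("pics/top0.npz"); P=cloud(c); z=P[...,2]; g=c["color"].max(2); ok=c["range_z"]>0
print("strut",rect(P,ok&(z>.036)&(z<.056),(165,150,245,340)))
print("stand",rect(P,ok&(z>.036)&(z<.056),(385,160,475,310)))
for nm,b in(("bar",(410,172,460,225)),("knob",(405,235,460,285)),("pink",(335,205,385,255)),("turq",(265,250,315,295))):
    for lo in(.07,.075,.055):print(nm,lo,rect(P,ok&(z>lo)&(z<.11),b))
print("lips",rect(P,ok&(z>.04),(212,150,245,340)),rect(P,ok&(z>.04),(165,150,200,340)))
im=c["color"][150:310,150:480]; cv2.imwrite("pics/crop.png",cv2.resize(im,None,fx=2.4,fy=2.4,interpolation=cv2.INTER_CUBIC))
E
```

```text
strut [array([494.8,  26.3]), array([260.1,  77.1]), 1.6, 5181, np.float64(0.0453)]
stand [array([ 518.8, -339.9]), array([105.3, 216.8]), 84.1, 5499, np.float64(0.045)]
bar 0.07 [array([ 554.2, -331. ]), array([16.4, 52.3]), 83.6, 406, np.float64(0.0841)]
bar 0.075 [array([ 554.5, -331.1]), array([16.4, 51.7]), 83.4, 383, np.float64(0.0843)]
bar 0.055 [array([ 554.2, -331. ]), array([16.4, 52.3]), 83.6, 480, np.float64(0.0836)]
knob 0.07 [array([ 458.8, -321.1]), array([41. , 40.6]), 75.2, 642, np.float64(0.0831)]
knob 0.075 [array([ 458.8, -321.1]), array([41. , 40.6]), 75.2, 627, np.float64(0.0832)]
knob 0.055 [array([ 458.8, -321.1]), array([41. , 40.6]), 75.2, 649, np.float64(0.0831)]
pink 0.07 [array([ 514. , -214.7]), array([0., 0.]), 0.0, 1, np.float64(0.071)]Traceback (most recent call last):
  File "<stdin>", line 6, in <module>
  File "h.py", line 9, in rect
    n,l,s,_=cv2.connectedComponentsWithStats(mm.astype(np.uint8)); k=1+s[1:,4].argmax()
                                                                       ~~~~~~~~~~~~~~^^
ValueError: attempt to get argmax of an empty sequence
```

```bash
python3 - <<'E'
from h import *
c=np.load("pics/top0.npz"); P=cloud(c); z=P[...,2]; ok=c["range_z"]>0
for nm,m,b in(("lipR",z>.04,(212,150,245,340)),("lipL",z>.04,(165,150,200,340)),("slot",(z<.03)&(z>-.02),(190,185,222,310))):
    print(nm,rect(P,ok&m,b))
print("powerstrip zmax",np.percentile(z[115:230,463:530],98), "box wall",z[90:185,215:390].max(),"pink/turq",z[205:295,265:385].max())
s=ok&(z>.15); s[:,330:]=0;s[300:]=0; q=P[s]; d=np.hypot(q[:,0]-.475,q[:,1]-.026); print("stack nearest",q[d.argmin()],d.min(),q[:,2].max())
im=c["color"][150:310,150:480]; cv2.imwrite("pics/crop.png",cv2.resize(im,None,fx=2.4,fy=2.4,interpolation=cv2.INTER_CUBIC))
E
```

```text
lipR [array([495.5,  -0.8]), array([260.3,  28. ]), 0.4, 2457, np.float64(0.0454)]
lipL [array([494. ,  49.8]), array([259.6,  34.2]), 0.5, 2513, np.float64(0.0453)]
slot [array([494.1,  34. ]), array([204.4,  33.2]), 1.7, 2458, np.float64(0.0026)]
powerstrip zmax 0.04404749742028909 box wall 0.9029627697293051 pink/turq 0.9029627697293051
stack nearest [0.60507137 0.16855909 0.19483201] 0.19298097334625577 0.2431558984353207
```

View pics/crop.png

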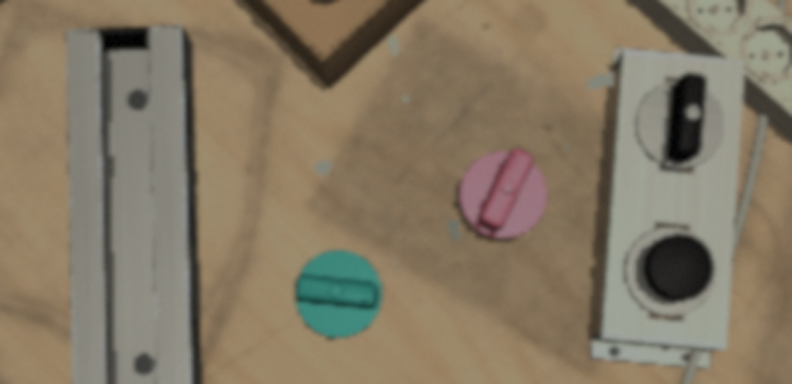

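The crop confirms it. The black bar grip at crop (687,117), which is px (436,199), sits in the stand over a clear collar and lies along the stand. The round knob is at crop (678,268). The sizes (52×16 mm, top at z = 0.084) match the t_bolt, so I'll move above it at yaw 174°, which leaves enough joint 6 range for the later turn.

>>> move_arm(
  moves=[
    [46.7,-6.1,0,0,0,0,0.6],
    [46.7,-6.1,0,0,0,0,0.6],
    [46.7,-6.1,0,0,0,0,0.6],
    [46.7,-6.1,0,0,0,0,0.6],
    [46.7,-6.1,0,0,0,0,0.6],
    [46.7,-6.1,0,0,0,0,0.6],
    [46.7,-6.1,0,0,0,0,0.6],
    [46.7,-6.1,0,0,0,0,0.6],
    [0,0,0,0,0,-10,0.6],
    [0,0,0,0,0,-10,0.6],
  ],
)

```text
time_s: 1.35
tool_pos: [0.5543, -0.3301, 0.2059]
orientation: [-179.9, 0.0, 44.2]
force: [-0.0, -0.0, -0.0]
gripper_width: 0.598
finger_force: 0.0
```

>>> move_arm(
  moves=[
    [0,0,0,0,0,-10,0.6],
    [0,0,0,0,0,-10,0.6],
    [0,0,0,0,0,-10,0.6],
    [0,0,0,0,0,-10,0.6],
    [0,0,0,0,0,-10,0.6],
    [0,0,0,0,0,-10,0.6],
    [0,0,0,0,0,-10,0.6],
    [0,0,0,0,0,-10,0.6],
    [0,0,0,0,0,-10,0.6],
    [0,0,0,0,0,-10,0.6],
  ],
)

```text
time_s: 2.6
tool_pos: [0.5537, -0.3308, 0.2062]
orientation: [-180.0, -0.1, 144.1]
force: [0.9, 0.3, 0.6]
gripper_width: 0.6
finger_force: 0.0
```

>>> move_arm(
  moves=[
    [0,0,0,0,0,-10,0.6],
    [0,0,0,0,0,-10,0.6],
    [0,0,0,0,0,-10,0.6],
    [0,0,0,0,0,0,0.6],
    [0,0,0,0,0,0,0.6],
  ],
)

```text
time_s: 3.22
tool_pos: [0.5538, -0.3309, 0.2066]
orientation: [180.0, -0.0, 173.6]
force: [0.2, -0.1, -0.3]
gripper_width: 0.595
finger_force: 0.0
```

>>> move_arm(
  moves=[
    [0,0,35,0,0,0,0.6],
    [0,0,35,0,0,0,0.6],
    [0,0,30,0,0,0,0.6],
    [0,0,21,0,0,0,0.6],
    [0,0,15,0,0,0,0.6],
    [0,0,6,0,0,0,0.6],
    [0,0,0,0,0,0,0.6],
  ],
)

```text
time_s: 4.1
tool_pos: [0.5541, -0.3311, 0.0651]
orientation: [-180.0, 0.0, 173.7]
force: [-0.3, -1.1, 0.4]
gripper_width: 0.602
finger_force: 0.0
```

>>> move_arm(
  moves=[
    [0,0,0,0,0,0,0.1],
    [0,0,0,0,0,0,0.0],
    [0,0,0,0,0,0,0.0],
    [0,0,0,0,0,0,0.0],
    [0,0,0,0,0,0,0.0],
    [0,0,0,0,0,0,0.0],
  ],
)

```text
time_s: 4.85
tool_pos: [0.554, -0.331, 0.0649]
orientation: [-180.0, 0.0, 173.8]
force: [-1.1, -0.1, 0.4]
gripper_width: 0.0
finger_force: 0.0
```

The gripper shut with no force on the pads, so the bar wasn't between them. I'll look before doing anything else.

```bash
python3 - <<'E'
from rig import bot
from h import *
a=bot.camera("scene"); b=bot.camera("top"); w=bot.camera("wrist")
np.savez("pics/top1.npz",**b); np.savez("pics/scene1.npz",**a); np.savez("pics/wrist1.npz",**w)
R=lambda i:cv2.resize(i,(400,300),interpolation=cv2.INTER_CUBIC)
cv2.imwrite("pics/m1.png",np.vstack([np.hstack([R(a["color"][170:350,340:580]),R(b["color"][140:305,330:550])]),np.hstack([R(w["color"]),R(a["color"])])]))
print(w["world_from_camera"].round(3).tolist())
E
```

```text
[[0.108, 0.943, 0.315, 0.472], [0.994, -0.102, -0.034, -0.321], [-0.0, 0.316, -0.949, 0.232], [0.0, 0.0, 0.0, 1.0]]
```

View pics/m1.png

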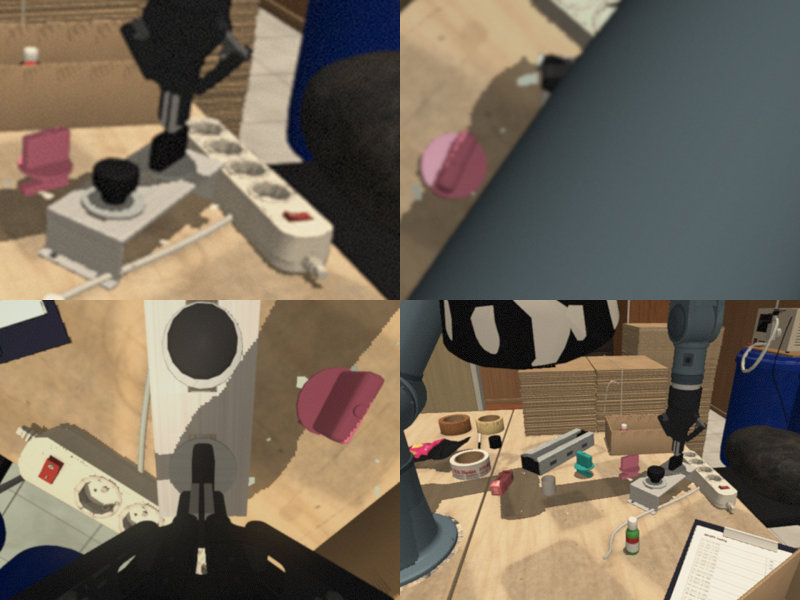

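```bash
python3 - <<'E'
from rig import bot
from h import *
o=bot.get_obs(); print(o["gripper_width"],o["finger_force"],o["time_s"])
w=np.load("pics/wrist1.npz"); a=np.load("pics/scene1.npz")
R=lambda i:cv2.resize(i,(400,400),interpolation=cv2.INTER_CUBIC)
cv2.imwrite("pics/m2.png",np.hstack([R(w["color"][220:400,230:410]),R(a["color"][190:290,400:500])]))
E
```

```text
0.004437129909042833 0.0 5.0
```

View pics/m2.png

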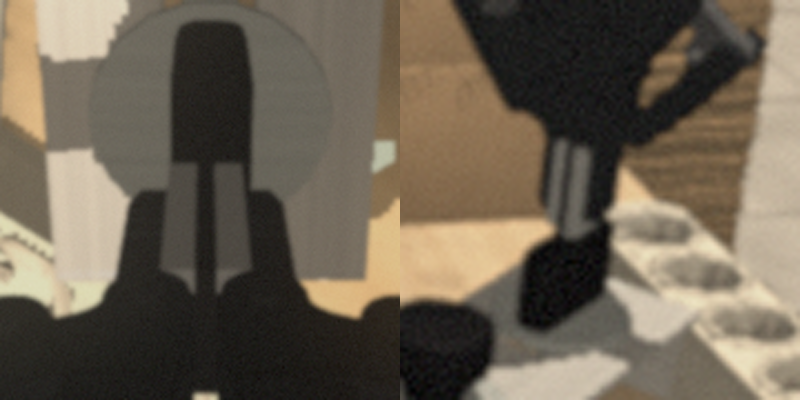

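The pads have shut just above the bar, so the fingertips are higher than the reported pose says. I'll measure the tip height from depth.

```bash
python3 - <<'E'
from rig import bot
from h import *
print(bot.get_obs()["tool_pos"],bot.get_obs()["q"].round(2))
a=dict(np.load("pics/scene1.npz")); P=cloud(a)
for v in range(222,276,3): print(v,[tuple((P[v,u]*1000).round().astype(int)) for u in (436,440,444,448)])
w=dict(np.load("pics/wrist1.npz")); P=cloud(w)
print("wrist")
for v in range(230,350,8): print(v,[tuple((P[v,u]*1000).round().astype(int)) for u in (312,322,335)])
print("stand top seen from wrist",(P[240:300,270:275]*1000).reshape(-1,3).mean(0))
E
```

```text
[ 0.5539787  -0.33107505  0.06490768] [-36.49  33.69   2.59  58.9   -0.   -30.25]
222 [(np.int64(542), np.int64(-319), np.int64(130)), (np.int64(544), np.int64(-325), np.int64(131)), (np.int64(541), np.int64(-332), np.int64(134)), (np.int64(539), np.int64(-339), np.int64(136))]
225 [(np.int64(546), np.int64(-318), np.int64(123)), (np.int64(545), np.int64(-325), np.int64(125)), (np.int64(543), np.int64(-332), np.int64(128)), (np.int64(541), np.int64(-339), np.int64(131))]
228 [(np.int64(549), np.int64(-317), np.int64(117)), (np.int64(543), np.int64(-326), np.int64(121)), (np.int64(542), np.int64(-333), np.int64(124)), (np.int64(545), np.int64(-339), np.int64(124))]
231 [(np.int64(548), np.int64(-318), np.int64(112)), (np.int64(544), np.int64(-327), np.int64(116)), (np.int64(541), np.int64(-334), np.int64(119)), (np.int64(544), np.int64(-339), np.int64(119))]
234 [(np.int64(548), np.int64(-319), np.int64(107)), (np.int64(543), np.int64(-327), np.int64(111)), (np.int64(541), np.int64(-335), np.int64(114)), (np.int64(546), np.int64(-339), np.int64(113))]
237 [(np.int64(547), np.int64(-32
[... 4065 characters left out ...]
), np.int64(-324), np.int64(106))]
318 [(np.int64(541), np.int64(-332), np.int64(113)), (np.int64(542), np.int64(-329), np.int64(113)), (np.int64(542), np.int64(-324), np.int64(114))]
326 [(np.int64(542), np.int64(-332), np.int64(117)), (np.int64(542), np.int64(-329), np.int64(117)), (np.int64(542), np.int64(-324), np.int64(118))]
334 [(np.int64(542), np.int64(-332), np.int64(123)), (np.int64(542), np.int64(-329), np.int64(122)), (np.int64(542), np.int64(-324), np.int64(124))]
342 [(np.int64(542), np.int64(-332), np.int64(127)), (np.int64(542), np.int64(-329), np.int64(127)), (np.int64(543), np.int64(-325), np.int64(126))]
stand top seen from wrist [ 548.56842106 -355.89101431   48.11479588]
```

```bash
python3 - <<'E'
from h import *
a=dict(np.load("pics/scene0.npz")); P=cloud(a)
m=(P[...,2]>.1)&(np.hypot(P[...,0]-.232,P[...,1]+.526)<.1)&(a["range_z"]>0); m[:,:430]=0
q=P[m]; i=q[:,2].argsort()[:400]; print(len(q),(q[i[::25]]*1000).round())
E
```

```text
33655 [[ 207. -590.  100.]
 [ 266. -611.  101.]
 [ 210. -591.  101.]
 [ 206. -590.  102.]
 [ 228. -597.  103.]
 [ 195. -586.  103.]
 [ 206. -589.  104.]
 [ 262. -609.  104.]
 [ 204. -589.  105.]
 [ 210. -591.  106.]
 [ 240. -601.  106.]
 [ 194. -585.  107.]
 [ 212. -592.  108.]
 [ 240. -601.  108.]
 [ 270. -612.  109.]
 [ 264. -610.  109.]]
```

The scene and wrist depths agree: the closed tips are at z ≈ 0.088, not the 0.054 that tool_pos implies. That is about 34 mm too high, so I'll trust the cameras, reopen and go 30 mm lower.

>>> move_arm(
  moves=[
    [0,0,0,0,0,0,0.6],
    [0,0,0,0,0,0,0.6],
    [0,0,0,0,0,0,0.6],
    [0,0,8,0,0,0,0.6],
    [0,0,8,0,0,0,0.6],
    [0,0,8,0,0,0,0.6],
    [0,0,6,0,0,0,0.6],
    [0,0,0,0,0,0,0.6],
  ],
)

```text
time_s: 6.0
tool_pos: [0.5535, -0.3307, 0.0341]
orientation: [180.0, -0.1, 173.8]
force: [0.2, -0.3, 0.4]
gripper_width: 0.601
finger_force: 0.0
```

```bash
python3 - <<'E'
from rig import bot
from h import *
print(bot.get_obs()["tool_pos"],bot.get_obs()["force"])
a=bot.camera("scene");P=cloud(a); w=bot.camera("wrist");W=cloud(w)
for n,Q in(("scene",P),("wrist",W)):
    m=(np.hypot(Q[...,0]-.554,Q[...,1]+.331)<.06)&(Q[...,2]>.05)&(Q[...,2]<.12)
    # lateral coordinate across the bar
    t=np.radians(-6); l=-(Q[...,0]-.554)*np.sin(t)+(Q[...,1]+.331)*np.cos(t)
    for s in(-1,1):
        for lo in(.014,.03):
            k=m&(s*l>lo)&(s*l<lo+.016)
            if k.sum(): print(n,s,lo,k.sum(),np.percentile(Q[k][:,2],[0,2,10]).round(4))
c=w["color"][200:440,160:480]; d=a["color"][180:290,380:527]
cv2.imwrite("pics/m3.png",np.hstack([cv2.resize(c,(400,300)),cv2.resize(d,(400,300),interpolation=cv2.INTER_CUBIC)]))
E
```

```text
[ 0.55346713 -0.33065209  0.03406766] [ 0.21715912 -0.25988558  0.42708175]
scene -1 0.014 115 [0.0626 0.0645 0.0698]
scene -1 0.03 326 [0.0604 0.0632 0.0717]
scene 1 0.014 268 [0.0606 0.0624 0.067 ]
scene 1 0.03 157 [0.0616 0.066  0.0739]
wrist -1 0.014 3372 [0.05   0.0502 0.0693]
wrist -1 0.03 4453 [0.0653 0.0735 0.0876]
wrist 1 0.014 2650 [0.05   0.0501 0.0657]
wrist 1 0.03 4078 [0.0647 0.0713 0.0814]
```

View pics/m3.png

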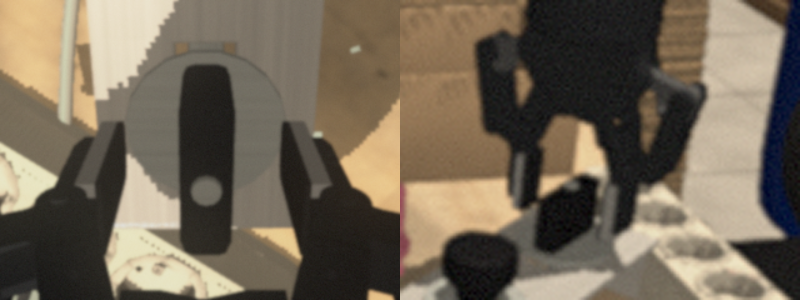

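The wrist crop shows the bar at column 207, centred between the pads at columns 125 and 283. The tips are at about 0.061, below the bar top (0.085) and above the collar, so I'll close.

>>> move_arm(
  moves=[
    [0,0,0,0,0,0,0.3],
    [0,0,0,0,0,0,0.0],
    [0,0,0,0,0,0,0.0],
    [0,0,0,0,0,0,0.0],
    [0,0,0,0,0,0,0.0],
    [0,0,0,0,0,0,0.0],
  ],
)

```text
time_s: 6.85
tool_pos: [0.5544, -0.3313, 0.0355]
orientation: [-180.0, 0.1, 173.8]
force: [0.4, 0.7, 5.4]
gripper_width: 0.171
finger_force: 59.7
```

>>> move_arm(
  moves=[
    [0,0,-10,0,0,0,0.0],
    [0,0,-20,0,0,0,0.0],
    [0,0,-25,0,0,0,0.0],
    [0,0,-25,0,0,0,0.0],
    [0,0,-20,0,0,0,0.0],
    [0,0,-10,0,0,0,0.0],
    [0,0,0,0,0,0,0.0],
  ],
)

```text
time_s: 7.72
tool_pos: [0.5542, -0.3312, 0.1452]
orientation: [-180.0, 0.0, 173.8]
force: [0.6, -0.4, -1.1]
gripper_width: 0.174
finger_force: 59.0
```

```bash
python3 - <<'E'
from rig import bot
from h import *
c=dict(np.load("pics/top0.npz")); P=cloud(c); z=P[...,2]
ok=(z>.036)&(z<.056); ok[:,:165]=0;ok[:,245:]=0;ok[:150]=0;ok[340:]=0
q=P[ok]*1000; lo=[];s=[]
for x in range(385,605,10):
    k=q[abs(q[:,0]-x)<5]; y=np.sort(k[:,1]); lo.append((x,y[:3].mean(),y[-3:].mean()))
    g=np.diff(y); i=g.argmax(); s.append((x,y[i],y[i+1]))
lo=np.array(lo);s=np.array(s)
for a,n in((lo,"outer"),(s,"slot")):
    for j in(1,2):
        p=np.polyfit(a[:,0],a[:,j],1); print(n,np.degrees(np.arctan(p[0])).round(2),np.polyval(p,475).round(1))
print(q[:,0].min(),q[:,0].max())
w=bot.camera("wrist");a=bot.camera("scene")
cv2.imwrite("pics/m4.png",np.hstack([cv2.resize(w["color"],(400,300)),cv2.resize(a["color"][60:300,330:640],(400,300))]))
np.savez("pics/scene4.npz",**a);np.savez("pics/wrist4.npz",**w)
Q=cloud(w)*1000; o=bot.get_obs(); print(o["tool_pos"],o["finger_force"],o["gripper_width"])
E
```

```text
outer 1.74 -12.5
outer 1.61 63.1
slot 1.68 9.2
slot 1.73 41.3
364.24908734999383 625.6485236842526
[ 0.55344812 -0.33064579  0.14384526] 59.00923311710358 0.16910734424313717
```

View pics/m4.png

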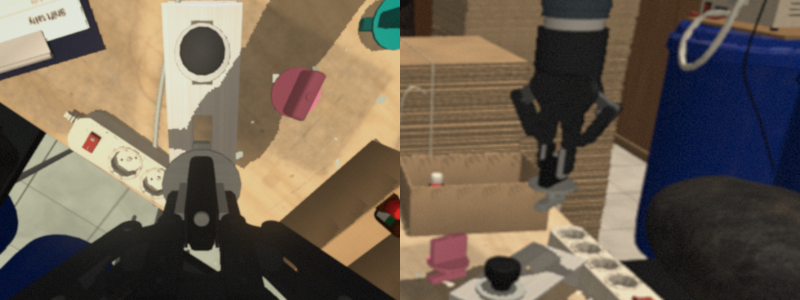

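The bolt is out of the stand and gripped, and the knob is still in place at wrist (205,50). The slot at x = 475 mm has its centre at y = 25.3 mm and angle 1.7°, so I'll carry the bolt above it.

>>> move_arm(
  moves=[
    [6,17,0,0,0,0,0.0],
    [12,35,0,0,0,0,0.0],
    [12,36,0,0,0,0,0.0],
    [13,38,0,0,0,0,0.0],
    [13,38,0,0,0,0,0.0],
    [13,38,0,0,0,0,0.0],
    [13,38,0,0,0,0,0.0],
    [13,38,0,0,0,0,0.0],
    [12,36,0,0,0,0,0.0],
    [10,32,0,0,0,0,0.0],
  ],
)

```text
time_s: 9.07
tool_pos: [0.4738, 0.027, 0.1439]
orientation: [-180.0, -0.1, 173.8]
force: [0.8, -0.0, -1.7]
gripper_width: 0.174
finger_force: 59.0
```

>>> move_arm(
  moves=[
    [0,0,0,0,0,-4,0.0],
    [0,0,0,0,0,-4,0.0],
    [0,0,0,0,0,0,0.0],
    [0,0,0,0,0,0,0.0],
  ],
)

```text
time_s: 9.57
tool_pos: [0.4748, 0.0256, 0.1443]
orientation: [180.0, -0.1, -178.3]
force: [-0.4, -0.6, -2.0]
gripper_width: 0.175
finger_force: 59.1
```

```bash
python3 - <<'E'
from rig import bot
from h import *
o=bot.get_obs(); print(o["tool_pos"],o["orientation"],o["gripper_width"],o["force"])
w=bot.camera("wrist");a=bot.camera("scene")
np.savez("pics/scene5.npz",**a);np.savez("pics/wrist5.npz",**w)
cv2.imwrite("pics/m5.png",np.hstack([cv2.resize(w["color"],(400,300)),cv2.resize(a["color"][80:320,140:460],(400,300))]))
Q=cloud(w)*1000; x0,y0=o["tool_pos"][:2]*1000
# strut lips seen from wrist
m=(abs(Q[...,2]-46)<6)&(Q[...,0]>370)&(Q[...,0]<460)&(abs(Q[...,1]-25)<60); q=Q[m]; print("strut z",np.median(q[:,2]),len(q))
for x in range(375,455,12):
    y=np.sort(q[abs(q[:,0]-x)<6][:,1])
    if len(y)>20: i=np.diff(y).argmax(); print(x,y[[0,-1]].round(1),y[i:i+2].round(1))
# collar & bar
d=np.hypot(Q[...,0]-x0,Q[...,1]-y0)
k=(d<45)&(Q[...,2]>100)&(Q[...,2]<215)
h,e=np.histogram(Q[k][:,2],bins=np.arange(100,216,4)); print(list(zip(e.astype(int),h)))
E
```

```text
[0.47475968 0.02556066 0.14433693] [ 1.79997470e+02 -6.57931340e-02 -1.78299335e+02] 0.17451882477692707 [-0.37689705 -0.59632545 -2.03533241]
strut z 46.24340245079381 8882
375 [-12.5  63.7] [ 9.5 41.5]
387 [-12.3  64. ] [10.1 41.7]
399 [-11.9  64.5] [10.5 42.1]
411 [-11.4  64.7] [10.6 42.5]
423 [-10.8  64.9] [11.2 42.8]
435 [-10.7  65.4] [11.5 43.3]
447 [-10.4  65.8] [11.7 43.5]
[(np.int64(100), np.int64(0)), (np.int64(104), np.int64(0)), (np.int64(108), np.int64(0)), (np.int64(112), np.int64(0)), (np.int64(116), np.int64(0)), (np.int64(120), np.int64(0)), (np.int64(124), np.int64(0)), (np.int64(128), np.int64(41)), (np.int64(132), np.int64(75)), (np.int64(136), np.int64(275)), (np.int64(140), np.int64(0)), (np.int64(144), np.int64(0)), (np.int64(148), np.int64(0)), (np.int64(152), np.int64(50)), (np.int64(156), np.int64(4427)), (np.int64(160), np.int64(59)), (np.int64(164), np.int64(133)), (np.int64(168), np.int64(146)), (np.int64(172), np.int64(286)), (np.int64(176), np.int64(431)), (np.int64(180), np.int64(490)), (np.int64(184), np.int64(539)), (np.int64(188), np.int64(998)), (np.int64(192), np.int64(4755)), (np.int64(196), np.int64(889)), (np.int64(200), np.int64(402)), (np.int64(204), np.int64(961)), (np.int64(208), np.int64(548))]
```

View pics/m5.png

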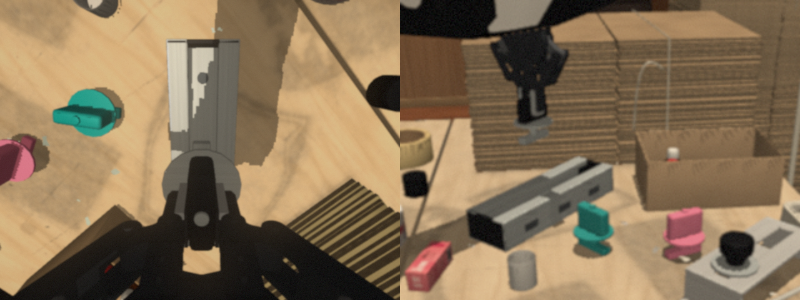

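```bash
python3 - <<'E'
from h import *
w=dict(np.load("pics/wrist5.npz")); Q=cloud(w)*1000; c=w["color"].max(2)
d=np.hypot(Q[...,0]-475,Q[...,1]-26)
k=(d<45)&(Q[...,2]>152)&(Q[...,2]<162); q=Q[k]
A=np.c_[q[:,:2]-[475,26],np.ones(len(q))]; p,_,_,_=np.linalg.lstsq(A,q[:,2],rcond=None); print("collar plane tilt deg",np.degrees(p[:2]).round(2),p[2].round(1))
# circle fit on collar rim: extreme points per angle
ang=np.degrees(np.arctan2(q[:,1]-26,q[:,0]-475)); R=[]
for t in range(-180,180,6):
    s=q[(ang>=t)&(ang<t+6)]
    if len(s)>15:
        r=np.hypot(s[:,0]-475,s[:,1]-26); R.append(s[r.argmax(),:2])
R=np.array(R); s=np.linalg.lstsq(np.c_[2*R,np.ones(len(R))],(R**2).sum(1),rcond=None)[0]; print("collar c",s[:2].round(1),"r",np.sqrt(s[2]+s[0]**2+s[1]**2).round(1),len(R))
k=(d<32)&(Q[...,2]>189)&(Q[...,2]<198); q=Q[k]
for x in range(450,476,4):
    y=q[abs(q[:,0]-x)<2][:,1]
    if len(y)>5: print("bar",x,y.min().round(1),y.max().round(1))
print("bar x",q[:,0].min(),q[:,0].max())
A=np.c_[q[:,:2]-[475,26],np.ones(len(q))]; p=np.linalg.lstsq(A,q[:,2],rcond=None)[0]; print("bar top tilt",np.degrees(p[:2]).round(2),p[2].round(1))
E
```

```text
collar plane tilt deg [0.36 0.01] 158.1
collar c [473.6  26.9] r 28.6 35
bar 450 18.6 34.1
bar 454 18.2 34.2
bar 458 18.3 34.1
bar 462 12.4 40.6
bar 466 5.6 47.8
bar 470 5.5 34.3
bar 474 19.3 34.4
bar x 447.53209806784645 499.28823435863654
bar top tilt [0.98 0.17] 193.8
```

The bolt hangs upright (tilt ≤ 1°). Seen by the wrist camera it is at y ≈ 26.6 and the slot centre is at about 28.4, so I'll shift 1.5 mm and lower it. The bolt origin is at about 128 mm and has to reach 20 mm.

>>> move_arm(
  moves=[
    [0,1.5,20,0,0,0,0.0],
    [0,0,25,0,0,0,0.0],
    [0,0,20,0,0,0,0.0],
    [0,0,10,0,0,0,0.0],
    [0,0,8,0,0,0,0.0],
    [0,0,7,0,0,0,0.0],
    [0,0,0,0,0,0,0.0],
  ],
)

```text
time_s: 10.55
tool_pos: [0.4751, 0.0271, 0.0547]
orientation: [-180.0, -0.0, -178.2]
force: [-0.1, 0.6, -2.4]
gripper_width: 0.173
finger_force: 59.1
```

>>> move_arm(
  moves=[
    [0,0,4,0,0,0,0.0],
    [0,0,4,0,0,0,0.0],
    [0,0,4,0,0,0,0.0],
    [0,0,3,0,0,0,0.0],
    [0,0,1,0,0,0,0.0],
    [0,0,0,0,0,0,0.0],
  ],
)

```text
time_s: 11.3
tool_pos: [0.4752, 0.0271, 0.0388]
orientation: [-180.0, -0.0, -178.2]
force: [0.2, 0.6, -2.2]
gripper_width: 0.175
finger_force: 59.1
```

>>> move_arm(
  moves=[
    [0,0,1,0,0,0,0.0],
    [0,0,1,0,0,0,0.0],
    [0,0,0,0,0,0,0.0],
  ],
)

```text
time_s: 11.68
tool_pos: [0.4752, 0.0271, 0.0368]
orientation: [-180.0, -0.0, -178.2]
force: [0.2, -0.4, -1.2]
gripper_width: 0.171
finger_force: 59.1
```

>>> move_arm(
  moves=[
    [0,0,1,0,0,0,0.0],
    [0,0,0,0,0,0,0.0],
  ],
)

```text
time_s: 11.92
tool_pos: [0.4753, 0.0271, 0.0364]
orientation: [-180.0, 0.0, -178.2]
force: [-2.5, -0.2, 4.8]
gripper_width: 0.174
finger_force: 59.9
```

The force rose about 6 N, so the collar is seated. Now the quarter turn, in the direction that keeps the wrist camera away from the cardboard stack.

>>> move_arm(
  moves=[
    [0,0,-0.3,0,0,-5,0.0],
    [0,0,0,0,0,-10,0.0],
    [0,0,0,0,0,-10,0.0],
    [0,0,0,0,0,-10,0.0],
    [0,0,0,0,0,-10,0.0],
  ],
)

```text
time_s: 12.55
tool_pos: [0.4758, 0.0272, 0.0364]
orientation: [-180.0, 0.1, -132.9]
force: [0.3, -0.1, 0.1]
gripper_width: 0.171
finger_force: 59.4
```

>>> move_arm(
  moves=[
    [0,0,0,0,0,-10,0.0],
    [0,0,0,0,0,-10,0.0],
    [0,0,0,0,0,-10,0.0],
    [0,0,0,0,0,-10,0.0],
    [0,0,0,0,0,-5,0.0],
    [0,0,0,0,0,0,0.0],
  ],
)

```text
time_s: 13.3
tool_pos: [0.4757, 0.0272, 0.0364]
orientation: [-179.9, 0.0, -88.3]
force: [0.3, 0.4, 1.6]
gripper_width: 0.173
finger_force: 59.5
```

The turn went through freely. Release and retreat upward.

>>> move_arm(
  moves=[
    [0,0,0,0,0,0,0.3],
    [0,0,0,0,0,0,0.6],
    [0,0,0,0,0,0,0.6],
    [0,0,0,0,0,0,0.6],
    [0,0,-10,0,0,0,0.6],
    [0,0,-25,0,0,0,0.6],
    [0,0,-35,0,0,0,0.6],
    [0,0,-35,0,0,0,0.6],
    [0,0,-35,0,0,0,0.6],
    [0,0,0,0,0,0,0.6],
  ],
)

```text
time_s: 14.55
tool_pos: [0.4778, 0.0269, 0.1798]
orientation: [-179.6, -0.0, -88.2]
force: [0.6, 0.2, 0.4]
gripper_width: 0.599
finger_force: 0.0
```

```bash
python3 - <<'E'
from rig import bot
from h import *
w=bot.camera("wrist"); o=bot.get_obs(); print(o["tool_pos"],o["time_s"],o["force"])
Q=cloud(w)*1000; z=Q[...,2]; d=np.hypot(Q[...,0]-475,Q[...,1]-28)
m=(d<45)&(z>80)&(z<95); print("bar",rect(Q/1000,m,(0,0,640,480)))
q=Q[m]; A=np.c_[q[:,:2]-[475,26],np.ones(len(q))]; print("tilt",np.degrees(np.linalg.lstsq(A,q[:,2],rcond=None)[0][:2]).round(2))
k=(d<40)&(z>47.8)&(z<60); print("collar z",np.median(z[k]),"strut z",np.median(z[(d>45)&(d<90)&(z>40)&(z<52)]))
s=(abs(z-46)<6)&(d>35)&(d<120); q=Q[s]
for x in(390,420,510,530,550):
    y=np.sort(q[abs(q[:,0]-x)<5][:,1])
    if len(y)>20: i=np.diff(y).argmax(); print(x,y[i:i+2].round(1))
cv2.imwrite("pics/m6.png",w["color"])
E
```

```text
[0.47653423 0.02701851 0.17787833] 14.6 [ 0.22981757 -0.232459    0.35706133]
bar [array([473.8,  28.3]), array([15.6, 51.5]), 1.6, 1474, np.float64(0.0859)]
tilt [1.14 0.71]
collar z 50.2699916679103 strut z 46.223630253771105
390 [ 9.5 41.7]
420 [10.4 42.3]
510 [13.5 44.9]
530 [14.2 45.7]
550 [14.9 46.4]
```

View pics/m6.png

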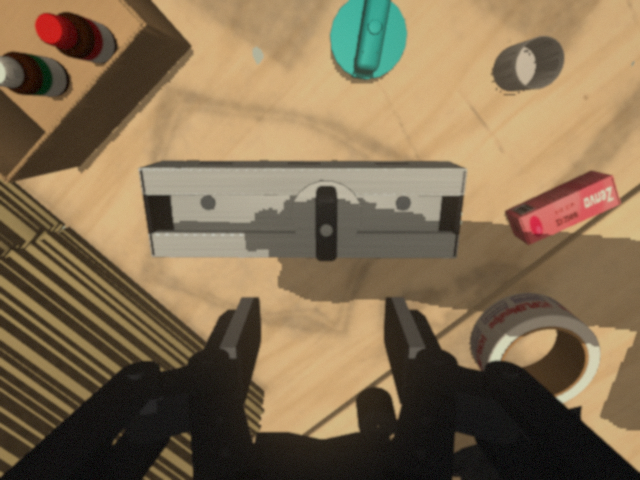

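The bolt's bar at (326,222) lies square across the strut. Its collar top is 4 mm above the lips (seated flat), it is 0.4 mm off the slot's centreline and about 21 mm from mid-length, and the gripper is clear. Handing in.

```bash
python3 -c "
from rig import bot
print(bot.sign_off())"
```

```text
the job is handed in; nothing more can be done
None
```

The hammer-head bolt is in the strut's middle third, with its collar flat on the lips and its head square across the slot. The gripper has let go and is clear, the knobbed stud was left in the stand, and the job is handed in at about 15 s; sign-off returned no verdict.

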